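Cover the rinse pot, then drain the cast lever over the drip tray

ROBOT

A 6-joint arm with a two-finger parallel gripper is mounted at the origin on the work surface. World frame = base frame: x ahead of the robot, y to its left, z up, the work surface at z = 0. Lengths are in m, angles in rad, forces in N, time in s.
With the tool pointing down it reaches from about 0.35 to 0.85 m from the base axis. Payload 8.1 kg.
Tool frame: the origin (TCP) lies on the mounting face of the last link; the fingertips stand 186 mm ahead of it and the grasp point (between the pads) lies 167 mm ahead of it; z points along the fingers, y is the line along which they close (so a half turn about z gives the same grasp; the last joint's range is limited). The gripper opens to 93 mm and grips with 3 to 60 N. Pads are 15 mm wide; open, the fingers measure 128 mm over their backs; the gripper's body (75 mm by 188 mm) begins 65 mm behind the grasp point.
Start: joints at [1.08, 0.13, 1.488, -0, 1.523, -0.085], TCP at [0.237, 0.551, 0.405] pointing down, gripper open.
Joint ranges: [-2.96, 2.96], [-0.89, 2.26], [0.02, 2.5], [-1.34, 4.48], [0, 2.73], [-2.66, 2.66]. Speed limits (rad/s): [2.39, 2.39, 2.79, 3.14, 3.14, 3.14].

INTERFACE

Orientations are given as a rotation vector (axis times angle).
In Python, from plant import * gives the robot as it stands. The module is installed in compiled form; this text tells all that it offers.
- The arm moves only by the tool arm_command, never from a script. Its argument "increments" is a list of rows, each a list of 6 numbers: the shift along the tool's x, y, z in units of 0.2 m (1.0 is 0.2 m), then the turn, a rotation vector about the tool's x, y, z in units of pi rad (1.0 is pi rad). A call has exactly 5 rows; each row is the pose to reach, as a shift and turn from the pose commanded when the call began, along the tool's axes at that moment, turning the shorter way round; what a row does not reach only later rows make up. A row lasts 1/8 s, in which the tool goes at most 62.5 mm and 10.7 degrees, less where a joint would pass 70% of its speed; a pose out of reach is approached as far as the arm can. A call with a number of a shift or a turn outside -1 to 1 is refused whole. A call with a gripper value outside its range is refused whole. "fingers" is the closure, from -1 (fully open) to 1 (shut), set as the call begins (left out, the last holds). The fingers move at their own pace and stop on an object; "force" is the grip in N (left out, the last holds). Time passes only in rows, so rows that repeat a pose let the fingers close, or fill a call up. It gives the time, the measured TCP pose, the force, the opening and the grip force at its end, in the units of the state.
- read_state(): the state, without advancing time (a new reading comes with each control period).
- read_camera(name): name is "side" or "top" or "wrist"; returns a dict with "image" (420x560x3 uint8, red, green, blue), "fx", "fy", "cx", "cy" (pixels), "k1" (the pictures are not rectified: a ray, as slopes to the right and down, at radius r is drawn at 1 + k1 r^2 times it, then the intrinsics apply), "T" (4x4, takes a point from camera to world coordinates). Camera axes: x right, y down, z forward; pixel columns grow to the right and rows downward; lengths in m; the calibration is good to about 2 mm. A picture is of the moment at which its call begins. There is no depth.
- close_job(): hands the job in; it is judged then, once.
The state is a dict: "t": time; "q": joint angles; "dq": joint speeds; "joint_torque": joint torques, N m; "tool_pos": TCP position; "orientation": TCP orientation; "force": force on the tool from outside, world axes, zero at the start; "wrist_torque": the same for the moment, N m; "opening": finger opening in m; "gripper_force": force on a finger pad.
Only numpy, scipy, OpenCV 4.12 (cv2) and the standard library are available. Lean on these libraries where they do the work, as an engineer would, in place of code of your own. Each camera call takes 0.05 s, during which the arm holds its last target. There are 200 camera calls.

TASK

First put the loose cover on the open steel rinse pot so that it sits fully seated and level, and let go of it, so that no drips get in. Then pick up the cast lever from the draining mat by its balance point (nearer the big end, not the middle) and hold it level a few centimetres above the rim of the rectangular drip tray, lengthwise, with the whole lever over the tray. Finish while still holding it there, and leave the other things on the bench where they are.

Things in the scene. Friction and masses are not known exactly. Their poses are not given: they have to be found in the camera images.
- pot: open round stainless-steel pot (rinse-water pot), loose, 0.4 kg; 90 mm across outside, 84 mm across inside, 90 mm tall; origin centre of underside, z up
- cover: the pot's loose cover, 0.2 kg, lying on the table: steel disc 100 mm across, 4 mm thick; under it a disc 76 mm across, 6 mm deep, that drops into the pot's mouth (4 mm free all round); on top an upright black cylindrical knob 22 mm across. Origin: centre of the lowest face, z up; disc top at 10 mm, knob from 10 to 36 mm. Seated, its origin is 84 mm above the pot's origin
- mat: round black rubber draining mat, 260 mm across, 4 mm thick, fixed to the table; origin centre of underside. The lever starts on it
- lever: cast aluminium lever, 0.28 kg, 226 mm long, flat on the mat in any direction: big round boss (48 mm across) at its -x end, small one (24 mm) at +x, both 30 mm tall, joined by a straight bar 16 mm wide, 8 to 22 mm above the bosses' underside, clear from x = -65 to +89 mm. Origin: middle of the length, at the bosses' underside; x from big to small boss, z up
- lever_balance (a point): balance point (centre of mass) of the lever, inside the bar, 29 mm from the lever's origin towards the big boss (60 mm from the big boss's centre), 15 mm above the bosses' underside; axes as the lever's
- lever_big (a point): centre of the lever's big boss: x = -89 mm, 15 mm above its underside
- lever_small (a point): centre of the lever's small boss: x = +101 mm, 15 mm above its underside
- tray: stainless-steel drip tray, rectangular, fixed to the table: 310 mm long (its x axis) by 150 mm wide (y) by 35 mm tall, walls 3 mm; origin centre of underside, z up
- beaker: bystander: small open clear plastic beaker, 66 mm across, 85 mm tall; origin centre of underside
- jar: bystander: white screw jar with a paper label, 60 mm across, 100 mm tall; origin centre of underside
- spanner: bystander: small steel spanner, 110 mm long, lying flat; origin under its middle
- tub: bystander: small grey screw-top tub, 48 mm across, 50 mm tall; origin centre of underside
- fitting: bystander: small brass pipe fitting standing up, 32 mm across, 44 mm tall; origin centre of underside
Not all that is in view belongs to the job. Of the things shaped like the cover, the steel one is meant.

How it is judged:
On the way, in this order (a step that is already met when the one before it is completed fails the run):
1. the cover sits seated and level on the upright pot, let go (horizontal distance between cover and pot below 0.008 m and z of cover in the frame of pot between 0.08 and 0.087 m and angle between each of cover, pot's own z axis and vertical below 0.04 rad and height (world z) of pot below 0.005 m and contact force between the fingers and cover below 0.2 N and linear speed of cover below 0.02 m/s), for 0.2 s.
2. the lever is lifted clear of the mat, gripped at its balance point, the cover still in place (horizontal distance between cover and pot below 0.008 m and z of cover in the frame of pot between 0.08 and 0.087 m and angle between each of cover, pot's own z axis and vertical below 0.04 rad and height (world z) of pot below 0.005 m and contact force between the fingers and lever above 1 N and horizontal distance between the grasp point and lever_balance below 0.025 m and height (world z) of lever above 0.03 m and contact force between lever and mat below 0.2 N), for 0.2 s.
At the end, for the whole second after the job is handed in: Cover seated on the upright pot (8 mm, 0.04 rad), untouched; lever gripped within 25 mm of its balance point, at rest, level within 0.10 rad, wholly inside the tray's outline from above, underside 8 to 100 mm over the tray's rim, off the tray; bystanders moved under 40 mm (horizontal distance between cover and pot below 0.008 m and z of cover in the frame of pot between 0.08 and 0.087 m and angle between each of cover, pot's own z axis and vertical below 0.04 rad and height (world z) of pot below 0.005 m and contact force between the fingers and cover below 0.2 N and contact force between the fingers and lever above 1 N and horizontal distance between the grasp point and lever_balance below 0.025 m and angle between lever's own z axis and vertical below 0.1 rad and z of lever in the frame of tray between 0.043 and 0.135 m and x of lever_big in the frame of tray between -0.128 and 0.128 m and y of lever_big in the frame of tray between -0.048 and 0.048 m and x of lever_small in the frame of tray between -0.14 and 0.14 m and y of lever_small in the frame of tray between -0.06 and 0.06 m and contact force between lever and tray below 0.2 N and linear speed of lever below 0.03 m/s and angular speed of lever below 0.2 rad/s and distance of each of beaker, jar, spanner, tub, fitting from where it was at the start of the episode below 0.04 m); the arm keeps its last pose, push and grip.
It fails at once if the pot is tipped (angle between pot's own z axis and vertical above 0.3 rad).
It fails at once if a bystander is pushed more than 40 mm or knocked over (distance of any of beaker, jar, spanner, tub, fitting from where it was at the start of the episode above 0.04 m or angle between any of beaker, jar, tub, fitting's own z axis and vertical above 0.5 rad).
It also fails if it takes over 58 s, if anything falls off the work surface, if the arm or the gripper's body presses on something with over 40 N, if the wrist force passes 120 N, or if a joint passes its speed limit or range.

## Working session

There is one attempt and no reset: what is moved stays moved. The work goes in short steps, Python scripts to look and compute and a tool call to move; the robot and the scene stay as the last step left them, time stands still between calls to the robot, and variables do not carry over. Pictures are saved under pics/ and viewed, at most 10 in all, crops included, and the job is handed in when it is done.

Besides the shell and the picture viewer there is one more tool, called after ">>>" in YAML: its name, and indented under it one key for each argument. arm_command: Moves the arm, as the interface text tells. Shifts and turns lie within -1 to 1; 1 stands for 0.2 m of shift or pi rad of turn. Its arguments: {"type":"object","properties":{"increments":{"type":"array","items":{"type":"array","items":{"type":"number","minimum":-1,"maximum":1}}},"fingers":{"type":"number"},"force":{"type":"number"}},"required":["increments"]}

```bash
mkdir -p pics; cat > h.py <<'E'
from plant import *
import numpy as np, cv2
from scipy.spatial.transform import Rotation as R
def snap(n,f):
    c=read_camera(n); cv2.imwrite(f'pics/{f}.png',c['image'][:,:,::-1]); np.save(f'pics/{f}.npy',np.array([c[k] for k in('fx','fy','cx','cy','k1')]+list(np.array(c['T']).ravel()))); return c
def px2w(f,u,v,z):
    a=np.load(f'pics/{f}.npy'); fx,fy,cx,cy,k1=a[:5]; T=a[5:].reshape(4,4)
    d=np.array([(u-cx)/fx,(v-cy)/fy]); p=d.copy()
    for _ in range(20): p=d/(1+k1*(p@p))
    r=T[:3,:3]@np.array([p[0],p[1],1]); o=T[:3,3]; return o+r*(z-o[2])/r[2]
def w2px(f,P):
    a=np.load(f'pics/{f}.npy'); fx,fy,cx,cy,k1=a[:5]; T=a[5:].reshape(4,4)
    q=T[:3,:3].T@(np.array(P)-T[:3,3]); p=q[:2]/q[2]; p=p*(1+k1*(p@p)); return np.array([fx*p[0]+cx,fy*p[1]+cy])
def rel(pos,rot=None):
    "increment numbers from current pose to TCP pos, rotation matrix rot"
    s=read_state(); C=R.from_rotvec(s['orientation']); 
    print('shift/0.2',np.round(C.inv().apply(np.array(pos)-s['tool_pos'])/.2,4), 'turn/pi',None if rot is None else np.round((C.inv()*rot).as_rotvec()/np.pi,4))
def crop(f,u,v,w,h,s,o):
    i=cv2.imread(f'pics/{f}.png')[v:v+h,u:u+w]; cv2.imwrite(f'pics/{o}.png',cv2.resize(i,None,fx=s,fy=s,interpolation=cv2.INTER_CUBIC))
E
python3 - <<'E'
from h import *
for n in('top','side'):
    c=snap(n,n+'0'); print(np.round(c['T'],3).tolist(),c['fx'],c['k1'])
s=read_state();print(s['t'],R.from_rotvec(s['orientation']).as_matrix().round(3),s['opening'])
E
```

```text
[[-0.017, -0.995, 0.102, 0.436], [-1.0, 0.017, -0.003, -0.015], [0.001, -0.102, -0.995, 0.92], [0.0, 0.0, 0.0, 1.0]] 401.13415675400563 -0.09496895172543891
[[0.939, -0.184, 0.291, 0.184], [-0.344, -0.461, 0.818, -0.999], [-0.016, -0.868, -0.496, 0.659], [0.0, 0.0, 0.0, 1.0]] 498.6165214964459 -0.18481231131274176
0.1 [[-0.919  0.395 -0.001]
 [ 0.395  0.919 -0.001]
 [ 0.    -0.002 -1.   ]] 0.09296679732144841
```

View pics/top0.png

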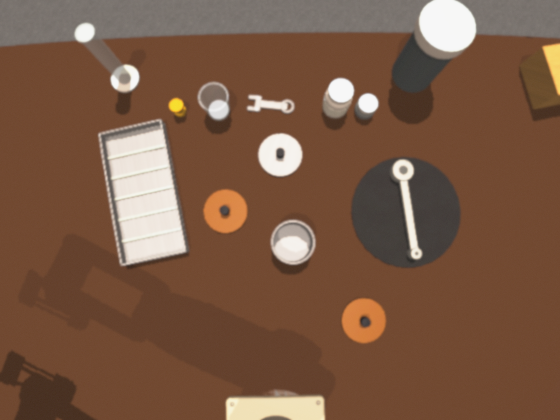

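View pics/side0.png

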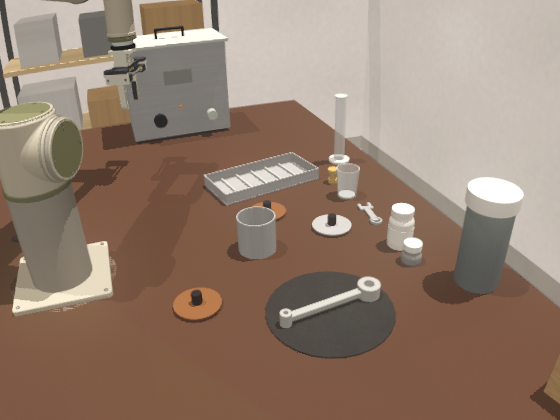

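Cover candidates in the top view are the silvery disc (280,155), the orange disc (225,211) and the orange disc (364,320). Side view shows them at (332,225), (267,210) and (197,303). The description says steel, so I choose (280,155). The pot is at (293,242), the lever at (403,170) to (416,254), and the tray at (143,193). I'll check these in a close crop.

```bash
python3 - <<'E'
from h import *
i=cv2.imread('pics/top0.png')
a=cv2.resize(i[125:275,240:330],None,fx=4,fy=4,interpolation=cv2.INTER_CUBIC)
b=cv2.resize(i[125:275,380:440],None,fx=4,fy=4,interpolation=cv2.INTER_CUBIC)
j=cv2.imread('pics/side0.png')[190:270,225:365]
cv2.imwrite('pics/m1.png',np.hstack([a,b]))
for k,(x,y,z) in dict(cover_disc=(280,155,.01),knobtop=(280.5,153.5,.036),orange=(225,211,.01),potrim=(293,240,.09),potbot=(293,250,0),big=(403,170,.034),small=(416,254,.034)).items(): print(k,px2w('top0',x,y,z).round(4))
for k,(x,y,z) in dict(cover_disc=(332,225.5,.01),knobtop=(332,216,.036),potrim=(256.5,222,.09),big=(369,285,.034),small=(286,316,.034)).items(): print('side',k,px2w('side0',x,y,z).round(4))
for p in [(100,131),(162,122),(187,254),(121,265)]: print(px2w('top0',*p,.035).round(4))
E
```

```text
cover_disc [ 0.655  -0.0219  0.01  ]
knobtop [ 0.6521 -0.0229  0.036 ]
orange [0.5268 0.1059 0.01  ]
potrim [ 0.4563 -0.045   0.09  ]
potbot [ 0.4357 -0.0478  0.    ]
big [ 0.6109 -0.2998  0.034 ]
small [ 0.4212 -0.3201  0.034 ]
side cover_disc [ 0.6551 -0.029   0.01  ]
side knobtop [ 0.6555 -0.0261  0.036 ]
side potrim [ 0.4465 -0.0722  0.09  ]
side big [ 0.6095 -0.305   0.034 ]
side small [ 0.4205 -0.331   0.034 ]
[0.7155 0.3942 0.035 ]
[0.7322 0.2479 0.035 ]
[0.4305 0.1872 0.035 ]
[0.4077 0.3359 0.035 ]
```

View pics/m1.png

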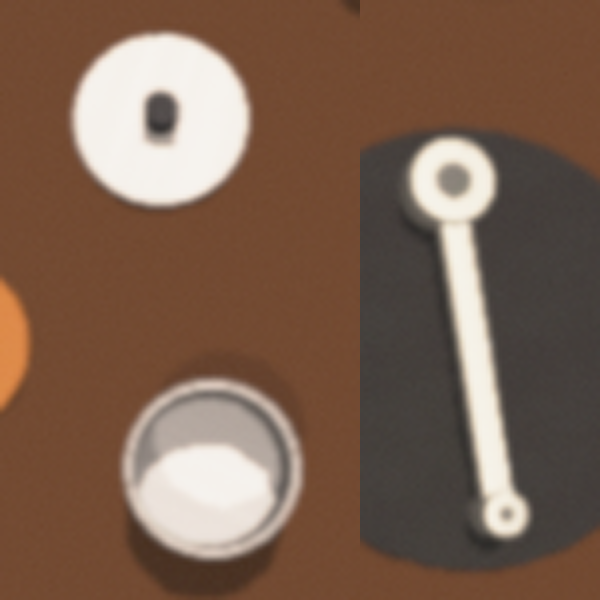

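The crop confirms a silvery-white steel disc with a black knob, centred at top-view (280.4,155.0). The pot rim is centred at (293.1,242.1), and the lever's big boss is near (403,170). The tray corners are consistent with 310 x 150. Next I'll move over the cover and refine with the wrist camera.

```bash
cat >> h.py <<'E'
def yawrot(a): # tool y axis at world yaw a (deg), z down
    a=np.radians(a); y=np.array([np.cos(a),np.sin(a),0]); z=np.array([0,0,-1]); return R.from_matrix(np.c_[np.cross(y,z),y,z])
E
python3 - <<'E'
from h import *
print(px2w('top0',280.4,155,.01),px2w('top0',293.1,242.1,.09))
for p,a in [((.42,.43,.405),45),((.55,.25,.405),22),((.6,.09,.40),8),((.62,-.024,.40),0)]: rel(p,yawrot(a))
for n,u,v in(('jar',337,110),('tub',365,113),('beaker',216,112)): print(n,px2w('top0',u,v,0))
E
```

```text
[ 0.65496147 -0.02280797  0.01      ] [ 0.45194833 -0.04511659  0.09      ]
shift/0.2 [-1.081  -0.1947 -0.0058] turn/pi [-5.000e-04  1.000e-04  1.208e-01]
shift/0.2 [-2.0335 -0.765  -0.005 ] turn/pi [-5.000e-04  2.000e-04  2.486e-01]
shift/0.2 [-2.5789 -1.4013  0.021 ] turn/pi [-5.000e-04  2.000e-04  3.264e-01]
shift/0.2 [-2.8958 -1.8856  0.0217] turn/pi [-5.000e-04  3.000e-04  3.708e-01]
jar [ 0.7652556 -0.1597581  0.       ]
tub [ 0.75726355 -0.22668539  0.        ]
beaker [0.76520755 0.12864903 0.        ]
```

>>> arm_command:
  increments:
    - [-0.25, -0.05, 0, 0, 0, 0.03]
    - [-0.5, -0.1, 0, 0, 0, 0.06]
    - [-0.75, -0.15, 0, 0, 0, 0.09]
    - [-1, -0.2, 0, 0, 0, 0.12]
    - [-1, -0.2, 0, 0, 0, 0.12]
  fingers: -1

```text
t: 0.72
tool_pos: [0.4073, 0.4333, 0.4041]
orientation: [1.206, 2.9, -0.002]
force: [-0.0, 0.6, 0.2]
opening: 0.0931
gripper_force: 0.0
```

```bash
python3 - <<'E'
from h import *
for p,a in [((.55,.25,.405),22),((.62,-.024,.40),0)]: rel(p,yawrot(a))
E
```

```text
shift/0.2 [-1.1531 -0.1406 -0.0036] turn/pi [-0.0003  0.0003  0.1269]
shift/0.2 [-2.3713 -0.8583  0.0232] turn/pi [-2.000e-04  4.000e-04  2.491e-01]
```

>>> arm_command:
  increments:
    - [-0.25, -0.05, 0, 0, 0, 0.03]
    - [-0.5, -0.1, 0, 0, 0, 0.06]
    - [-0.75, -0.15, 0, 0, 0, 0.09]
    - [-1, -0.2, 0, 0, 0, 0.12]
    - [-1, -0.25, 0, 0, 0, 0.15]

```text
t: 1.35
tool_pos: [0.5124, 0.2571, 0.4042]
orientation: [1.85, 2.539, -0.001]
force: [-0.4, 1.2, -0.1]
opening: 0.0933
gripper_force: 0.0
```

```bash
python3 - <<'E'
from h import *
for p,a in [((.62,-.024,.40),0)]: rel(p,yawrot(a))
E
```

```text
shift/0.2 [-1.5027  0.0812  0.0217] turn/pi [-0.0002  0.0002  0.0991]
```

>>> arm_command:
  increments:
    - [-0.3, 0.02, 0, 0, 0, 0.03]
    - [-0.6, 0.04, 0, 0, 0, 0.06]
    - [-0.9, 0.06, 0, 0, 0, 0.0991]
    - [-1, 0.08, 0.02, 0, 0, 0.0991]
    - [-1, 0.08, 0.02, 0, 0, 0.0991]

```text
t: 1.98
tool_pos: [0.5889, 0.0737, 0.3997]
orientation: [-2.214, -2.227, 0.001]
force: [-0.2, 0.4, -0.5]
opening: 0.093
gripper_force: 0.0
```

```bash
python3 - <<'E'
from h import *
rel((.62,-.024,.40),yawrot(0))
E
```

```text
shift/0.2 [-0.4896  0.1527 -0.0017] turn/pi [-0.0005 -0.0001  0.0018]
```

>>> arm_command:
  increments:
    - [-0.25, 0.08, 0, 0, 0, 0]
    - [-0.49, 0.15, 0, 0, 0, 0.002]
    - [-0.49, 0.15, 0, 0, 0, 0.002]
    - [-0.49, 0.15, 0, 0, 0, 0.002]
    - [-0.49, 0.15, 0, 0, 0, 0.002]

```text
t: 2.6
tool_pos: [0.6191, -0.0217, 0.4007]
orientation: [-2.219, -2.223, -0.0]
force: [-0.1, 0.7, -0.1]
opening: 0.0928
gripper_force: 0.0
```

```bash
python3 - <<'E'
from h import *
c=snap('wrist','w1'); print(np.round(c['T'],3).tolist())
rel((.655,-.0235,.199),yawrot(0))
print(w2px('w1',(.655,-.0235,.01)),w2px('w1',(.452,-.045,.09)))
E
```

```text
[[1.0, 0.002, 0.0, 0.62], [0.002, -0.968, -0.251, 0.048], [0.0, 0.251, -0.968, 0.381], [0.0, 0.0, 0.0, 1.0]]
shift/0.2 [-0.0083  0.1793  1.0091] turn/pi [ 0.     -0.0001  0.0005]
[304.75210472 189.40728146] [105.22324128 226.26521792]
```

View pics/w1.png

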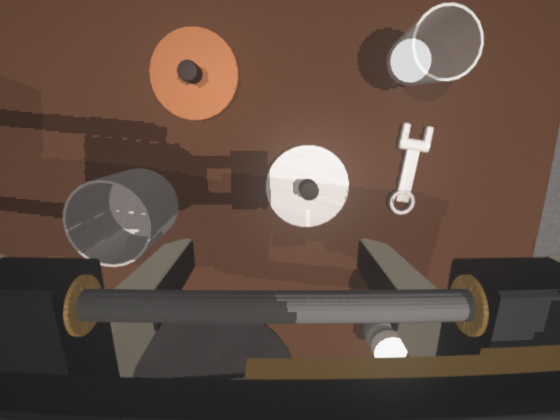

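The wrist view shows the brushed-steel cover centred at (307.5,186) with its knob at (308,189). The pot rim is near (110,218).

```bash
python3 - <<'E'
from h import *
print('cover',px2w('w1',307.5,186,.01))
# project predicted circles onto enlarged crops for checking
t=np.linspace(0,2*np.pi,200)
def draw(f,c,r,z,col,img,off,s):
    for a in t:
        u=(w2px(f,(c[0]+r*np.cos(a),c[1]+r*np.sin(a),z))-off+.5)*s
        cv2.circle(img,tuple(int(k) for k in u),0,col,-1)
out=[]
cov=px2w('w1',307.5,186,.01)[:2]; pot=(.452,-.045)
for f,off,wh in(('w1',(50,140),(310,140)),('top0',(235,125),(90,150))):
    i=cv2.imread(f'pics/{f}.png')[off[1]:off[1]+wh[1],off[0]:off[0]+wh[0]]
    s=2.5 if f=='w1' else 3
    s=int(s) if f!='w1' else 2
    i=cv2.resize(i,None,fx=s,fy=s,interpolation=cv2.INTER_CUBIC)
    draw(f,cov,.05,.01,(0,0,255),i,np.array(off),s); draw(f,cov,.011,.036,(0,255,0),i,np.array(off),s)
    draw(f,pot,.045,.09,(0,0,255),i,np.array(off),s); draw(f,pot,.045,0,(255,0,0),i,np.array(off),s)
    out.append(i)
H=max(o.shape[0] for o in out[:2]); W=sum(o.shape[1] for o in out)
m=np.zeros((600,800,3),np.uint8)
m[:280,:620]=out[0]; m[150:600,530:800]=out[1] if False else m[150:600,530:800]
b=out[1]; m=np.zeros((460,620+270-90,3),np.uint8); 
m=np.zeros((460,800,3),np.uint8); m[:280,:530]=out[0][:,:530]; m[:450,530:800]=b
cv2.imwrite('pics/m2.png',m)
E
```

```text
cover [ 0.65819047 -0.01934552  0.01      ]
```

View pics/m2.png

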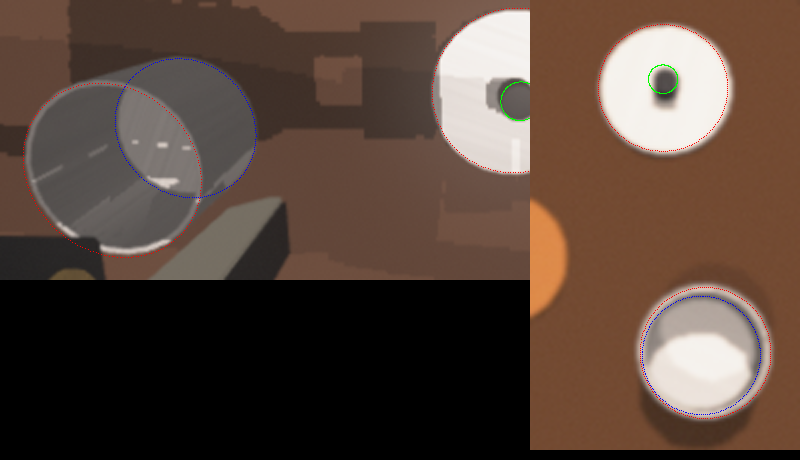

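>>> arm_command:
  increments:
    - [-0.01, 0.1, 0.15, 0, 0, 0]
    - [-0.01, 0.19, 0.3, 0, 0, 0]
    - [-0.01, 0.19, 0.5, 0, 0, 0]
    - [-0.01, 0.19, 0.6, 0, 0, 0]
    - [-0.01, 0.19, 0.6, 0, 0, 0]

```text
t: 3.28
tool_pos: [0.6565, -0.0251, 0.279]
orientation: [-2.219, -2.219, 0.004]
force: [-0.6, 0.4, 0.4]
opening: 0.0928
gripper_force: 0.0
```

```bash
cat >> h.py <<'E'
from scipy.optimize import least_squares
def ell(f,lo=None,hi=None,roi=None,mask=None):
    pass
E
python3 - <<'E'
from h import *
c=snap('wrist','w2'); rel((.6572,-.0205,.199),yawrot(0))
i=c['image'].astype(int); m=((i.min(2)>140)&(i.max(2)-i.min(2)<40)).astype(np.uint8)
n,l,s,ce=cv2.connectedComponentsWithStats(m)
for k in np.argsort(-s[1:,4])[:3]+1: print(s[k],ce[k],px2w('w2',s[k][0]+s[k][2]/2,s[k][1]+s[k][3]/2,.01))
E
```

```text
shift/0.2 [ 0.0243 -0.      0.4102] turn/pi [-0.0002 -0.     -0.0001]
[ 224  149  115  117 5721] [287.19664394 197.20730641] [ 0.6612373  -0.01842427  0.01      ]
[ 400    0  155   55 3450] [443.78811594  24.79594203] [0.80571343 0.11904663 0.01      ]
[ 398  115   66  133 3053] [428.51850639 176.05633803] [0.78233809 0.00341554 0.01      ]
```

View pics/w2.png

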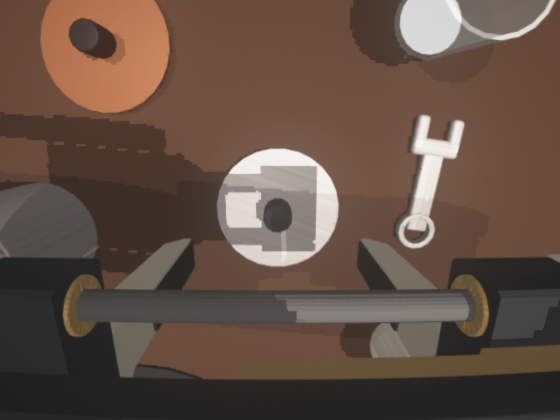

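The wrist view shows the cover disc at x 217 to 339, y 149 to 266, so centred at (278,207.5). The knob top is at (278,211).

```bash
python3 - <<'E'
from h import *
print(px2w('w2',278,207.5,.01),px2w('w2',279,210,.036))
print(read_state()['tool_pos'],np.load('pics/w2.npy')[5:].reshape(4,4).round(3))
rel((.6572,-.0205,.199),yawrot(0))
E
```

```text
[ 0.65837603 -0.01842631  0.01      ] [ 0.65898438 -0.01371858  0.036     ]
[ 0.65724122 -0.02536008  0.28103387] [[ 1.     0.001 -0.003  0.657]
 [-0.    -0.968 -0.251  0.045]
 [-0.003  0.251 -0.968  0.259]
 [ 0.     0.     0.     1.   ]]
shift/0.2 [ 0.0243 -0.      0.4102] turn/pi [-0.0002 -0.     -0.0001]
```

>>> arm_command:
  increments:
    - [0.03, 0, 0.1, 0, 0, 0]
    - [0.03, 0, 0.2, 0, 0, 0]
    - [0.03, 0, 0.32, 0, 0, 0]
    - [0.03, 0, 0.41, 0, 0, 0]
    - [0.03, 0, 0.41, 0, 0, 0]

```text
t: 3.95
tool_pos: [0.6572, -0.0198, 0.1976]
orientation: [-2.222, -2.22, 0.001]
force: [-0.5, 0.6, 0.4]
opening: 0.0929
gripper_force: 0.0
```

>>> arm_command:
  increments:
    - [0, 0, 0, 0, 0, 0]
    - [0, 0, 0, 0, 0, 0]
    - [0, 0, 0, 0, 0, 0]
    - [0, 0, 0, 0, 0, 0]
    - [0, 0, 0, 0, 0, 0]
  fingers: 1
  force: 25

```text
t: 4.58
tool_pos: [0.6574, -0.0199, 0.1988]
orientation: [2.222, 2.22, 0.0]
force: [0.2, 0.2, -0.3]
opening: 0.0474
gripper_force: 0.0
```

>>> arm_command:
  increments:
    - [0, 0, 0, 0, 0, 0]
    - [0, 0, 0, 0, 0, 0]
    - [0, 0, 0, 0, 0, 0]
    - [0, 0, 0, 0, 0, 0]
    - [0, 0, 0, 0, 0, 0]

```text
t: 5.2
tool_pos: [0.6573, -0.0198, 0.1987]
orientation: [-2.222, -2.22, 0.0]
force: [-1.2, -1.3, -0.2]
opening: 0.0215
gripper_force: 25.0
```

>>> arm_command:
  increments:
    - [0, 0, -0.1, 0, 0, 0]
    - [0, 0, -0.25, 0, 0, 0]
    - [0, 0, -0.5, 0, 0, 0]
    - [0, 0, -0.7, 0, 0, 0]
    - [0, 0, -0.7, 0, 0, 0]

```text
t: 5.82
tool_pos: [0.6588, -0.02, 0.3454]
orientation: [2.217, 2.215, 0.01]
force: [0.2, -0.7, -1.8]
opening: 0.0215
gripper_force: 25.0
```

```bash
python3 - <<'E'
from h import *
s=read_state();print(s['force'],s['opening'],s['gripper_force'])
rel((.48,-.045,.34),yawrot(0))
E
```

```text
[ 0.18449716 -0.69832903 -1.84594788] 0.021531041323496227 24.999606907367706
shift/0.2 [-0.1259 -0.8942  0.0182] turn/pi [ 0.0031  0.0003 -0.0002]
```

>>> arm_command:
  increments:
    - [0, -0.15, 0, 0, 0, 0]
    - [0, -0.3, 0, 0, 0, 0]
    - [0, -0.45, 0, 0, 0, 0]
    - [0, -0.5, 0, 0, 0, 0]
    - [0, -0.5, 0, 0, 0, 0]

```text
t: 6.45
tool_pos: [0.5571, -0.0198, 0.3384]
orientation: [-2.222, -2.22, 0.0]
force: [0.6, -0.8, -1.3]
opening: 0.0216
gripper_force: 25.0
```

```bash
python3 - <<'E'
from h import *
c=snap('wrist','w3'); snap('top','t3');s=read_state(); print(s['tool_pos'],s['orientation'])
i=cv2.imread('pics/w3.png'); j=cv2.imread('pics/t3.png')
cv2.imwrite('pics/m3.png',np.vstack([cv2.resize(i[:280,:],None,fx=1.4,fy=1.4)[:, :784],cv2.resize(j[130:280,180:376],None,fx=1.4,fy=1.4) if False else np.zeros((1,784,3),np.uint8)]))
E
```

```text
[ 0.55795008 -0.01979087  0.33873477] [2.22211669e+00 2.22021993e+00 5.00514205e-04]
```

View pics/m3.png

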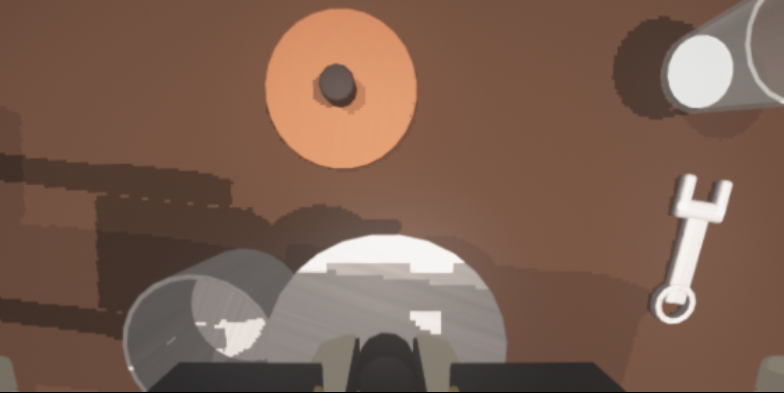

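The cover hangs level in the gripper, with its top edge near crop (388,235) and right edge at x=507. The pot rim's left edge is at (124,340) and its top at (190,276). I'll fit circles to these edges.

```bash
cat >> h.py <<'E'
def fitc(f,pts,r,z,free=True):
    W=np.array([px2w(f,u,v,z)[:2] for u,v in pts])
    g=lambda p:np.hypot(W[:,0]-p[0],W[:,1]-p[1])-r
    s=least_squares(g,W.mean(0)-np.array([0,.03]),loss='soft_l1',f_scale=.001); return s.x.round(4),(g(s.x)*1e3).round(1)
def edges(f,c,r,z,angs,w=8,pol=None):
    "strongest grey edge along radial lines of circle c,r,z"
    g=cv2.GaussianBlur(cv2.cvtColor(cv2.imread(f'pics/{f}.png'),cv2.COLOR_BGR2GRAY),(0,0),.8).astype(np.float32); P=[]
    for a in np.radians(angs):
        d=np.array([np.cos(a),np.sin(a)]); rr=np.arange(-w,w+.1,.25)*1e-3+r
        q=np.array([w2px(f,(*(np.array(c)+d*k),z)) for k in rr],np.float32)
        l=cv2.remap(g,q[:,:1],q[:,1:],cv2.INTER_LINEAR).ravel(); e=np.gradient(l)
        k=np.argmax(np.abs(e) if pol is None else pol*e); P.append(q[k])
    return P
E
python3 - <<'E'
from h import *
zc=.3387-.199+.01
for it,(c) in enumerate([(.558,-.018)]):
    P=edges('w3',c,.05,zc,range(10,171,8),w=5); print('cover wrist',fitc('w3',P,.05,zc))
P=edges('t3',(.558,-.02),.05,zc,range(0,360,12),w=6); print('cover top',fitc('t3',P,.05,zc))
P=np.array([(124,340),(135,310),(158,287),(190,276),(222,278),(130,365),(145,388)])/1.4; print('pot hand',fitc('w3',P,.045,.09))
P=edges('w3',(.452,-.044),.045,.09,range(70,221,8),w=5); print('pot wrist',fitc('w3',P,.045,.09))
for f in('t3','top0'):
  P=edges(f,(.452,-.045),.045,.09,range(0,360,12),w=5); print('pot top',f,fitc(f,P,.045,.09))
P=edges('top0',(.656,-.021),.05,.01,range(0,360,12),w=6); print('cover top0',fitc('top0',P,.05,.01))
E
```

```text
cover wrist (array([ 0.5577, -0.0204]), array([-0.2,  0.1, -0.1, -0.1, -0.1, -0.2,  0.5,  0.1,  0.2,  0.2, -0.1,
        0.1,  0. , -0.1,  0.2, -0. , -0.3, -0.6, -0.4, -0.2,  1.9]))
cover top (array([ 0.5577, -0.0213]), array([-5.7, -4.4, -0.9,  6.8, -3.1, -0.7,  0.8,  0.3,  2. ,  0.9, -5. ,
        1.5, -3.5, -2. , -0.3, -0.8, -0.8, -1.1,  0.2,  0.8, -4.8,  0.2,
        0.4, -0.3,  4.6, -0.5,  0.2, -2.5,  1.8, -6. ]))
pot hand (array([ 0.4563, -0.0443]), array([ 1.6, -0.2, -0.7, -0.3,  0.6,  0.5, -1. ]))
pot wrist (array([ 0.4537, -0.0435]), array([-0.3, -0.1, -0.1, -2.9,  0.6,  0.1,  0.1,  0.1,  0.4,  0.3,  0.3,
       -0.1,  0.1, -2.6, -0. ,  0.3, -0.2,  0. , -0.3]))
pot top t3 (array([ 0.4516, -0.045 ]), array([ 5.4, -4.6, -4.4, -1.6, -4.7, -4.3,  0.9,  1.3,  0.5, -0.1, -0.9,
       -1.2,  0.2, -0.6, -0.9, -0.1, -0.4, -1.4,  0.1,  0.2,  0.3, -0.4,
       -1.3, -4.8, -4.2,  1.2,  1. , -4.2,  2.3, -2.9]))
pot top top0 (array([ 0.4531, -0.0445]), array([1.2, 1.9, 1.6, 1.1, 1.7, 1.5, 1.5, 0.7, 0.9, 2.1, 1.1, 0.9, 1.1,
       1.8, 1.4, 1.3, 1.2, 0.2, 1.7, 1.6, 1.5, 1.3, 1.6, 1.7, 1.4, 0.9,
       0.4, 1.4, 1.2, 1.1]))
cover top0 (array([ 0.6569, -0.0213]), array([-0.2, -0.1,  0.8,  1.4, -0.1,  1.6,  0.8,  1. ,  0.4,  0.1,  0.3,
        0.4,  0.7,  1.8,  0.5, -0.3,  0.9,  0.2,  0.8,  1.9, -0.3,  1. ,
        0. ,  0.3,  0.9,  1.2,  1.1,  0.5,  0.2,  1.3]))
```

```bash
python3 - <<'E'
from h import *
rel((.4538,-.043,.32),yawrot(0))
E
```

```text
shift/0.2 [-0.1165 -0.5207  0.0934] turn/pi [ 0.0002  0.     -0.0003]
```

>>> arm_command:
  increments:
    - [-0.04, -0.15, 0, 0, 0, 0]
    - [-0.08, -0.35, 0, 0, 0, 0]
    - [-0.116, -0.52, 0, 0, 0, 0]
    - [-0.116, -0.52, 0, 0, 0, 0]
    - [-0.116, -0.52, 0.09, 0, 0, 0]

```text
t: 7.18
tool_pos: [0.455, -0.0431, 0.3221]
orientation: [2.22, 2.217, 0.005]
force: [1.3, 0.7, -1.7]
opening: 0.0217
gripper_force: 25.0
```

```bash
python3 - <<'E'
from h import *
snap('wrist','w4');s=read_state();p=s['tool_pos'];print(p,s['force'])
zc=p[2]-.1888
P=edges('w4',(p[0],p[1]-.001),.05,zc,range(10,171,8),w=5,pol=None); print('cover wrist',fitc('w4',P,.05,zc))
rel((.4538,-.043,.2828),yawrot(0))
E
```

```text
[ 0.45377362 -0.04277411  0.31809267] [-1.53165866  0.63905848 -4.07328844]
cover wrist (array([ 0.4566, -0.0441]), array([ 0.8,  0.4,  0.1,  0.1,  0.2,  0. , -0.1,  0. , -0.4, -0.2, -0.1,
       -0.2, -0.1, -0.2,  0.1, -0.1,  0.1,  0.3,  0.2,  0.8,  0.3]))
shift/0.2 [-0.0012  0.0003  0.1765] turn/pi [-0.0003 -0.0001 -0.0003]
```

>>> arm_command:
  increments:
    - [0, 0, 0.04, 0, 0, 0]
    - [0, 0, 0.08, 0, 0, 0]
    - [0, 0, 0.11, 0, 0, 0]
    - [0, 0, 0.14, 0, 0, 0]
    - [0, 0, 0.16, 0, 0, 0]

```text
t: 7.85
tool_pos: [0.4533, -0.0429, 0.2884]
orientation: [-2.222, -2.22, 0.0]
force: [-0.8, 0.1, -2.6]
opening: 0.0212
gripper_force: 25.0
```

>>> arm_command:
  increments:
    - [0, 0, 0.005, 0, 0, 0]
    - [0, 0, 0.01, 0, 0, 0]
    - [0, 0, 0.015, 0, 0, 0]
    - [0, 0, 0.015, 0, 0, 0]
    - [0, 0, 0.015, 0, 0, 0]

```text
t: 8.48
tool_pos: [0.4534, -0.0429, 0.2858]
orientation: [2.222, 2.22, 0.0]
force: [-0.3, 0.1, -1.1]
opening: 0.0213
gripper_force: 25.0
```

>>> arm_command:
  increments:
    - [0, 0, 0, 0, 0, 0]
    - [0, 0, 0.01, 0, 0, 0]
    - [0, 0, 0.01, 0, 0, 0]
    - [0, 0, 0.01, 0, 0, 0]
    - [0, 0, 0.01, 0, 0, 0]

```text
t: 9.1
tool_pos: [0.4533, -0.0429, 0.2837]
orientation: [-2.222, -2.22, 0.0]
force: [0.3, -0.1, -1.7]
opening: 0.0213
gripper_force: 25.0
```

```bash
python3 - <<'E'
from h import *
for k in range(2):
    snap('top','t5');s=read_state();print(s['tool_pos'],s['force'],s['wrist_torque'])
E
```

```text
[ 0.45336477 -0.04286945  0.28375721] [-0.87549153  0.83663432 -2.24934785] [-0.10361052  0.06880134  0.01213827]
[ 0.45336066 -0.04288694  0.28376866] [-0.16936765  1.13585436 -2.41137221] [-0.09994437  0.05195905  0.05154575]
```

>>> arm_command:
  increments:
    - [0, 0, 0.003, 0, 0, 0]
    - [0, 0, 0.006, 0, 0, 0]
    - [0, 0, 0.006, 0, 0, 0]
    - [0, 0, 0.006, 0, 0, 0]
    - [0, 0, 0.006, 0, 0, 0]

```text
t: 9.82
tool_pos: [0.4534, -0.0429, 0.2827]
orientation: [2.222, 2.22, 0.0]
force: [-1.7, 0.3, 0.7]
opening: 0.0215
gripper_force: 25.0
```

Contact at the expected seat height (0.2827 against 0.2828). Releasing now.

>>> arm_command:
  increments:
    - [0, 0, 0, 0, 0, 0]
    - [0, 0, 0, 0, 0, 0]
    - [0, 0, 0, 0, 0, 0]
    - [0, 0, 0, 0, 0, 0]
    - [0, 0, 0, 0, 0, 0]
  fingers: -1

```text
t: 10.45
tool_pos: [0.4534, -0.0429, 0.2825]
orientation: [-2.222, -2.22, 0.0]
force: [-0.2, -1.0, -0.1]
opening: 0.0672
gripper_force: 0.0
```

>>> arm_command:
  increments:
    - [0, 0, -0.08, 0, 0, 0]
    - [0, 0, -0.2, 0, 0, 0]
    - [0, 0, -0.4, 0, 0, 0]
    - [0, 0, -0.6, 0, 0, 0]
    - [0, 0, -0.6, 0, 0, 0]

```text
t: 11.08
tool_pos: [0.4543, -0.0431, 0.4078]
orientation: [2.217, 2.216, 0.007]
force: [0.2, 0.8, -0.6]
opening: 0.093
gripper_force: 0.0
```

```bash
python3 - <<'E'
from h import *
snap('wrist','w6');snap('side','s6')
s=read_state();print(s['tool_pos'],s['force'],s['t'])
P=edges('w6',(.4535,-.0437),.05,.094,range(0,181,8),w=5); print('cover wrist',fitc('w6',P,.05,.094))
i=cv2.imread('pics/w6.png'); j=cv2.imread('pics/s6.png')
cv2.imwrite('pics/m6.png',np.hstack([i[:300,100:450],cv2.resize(j[190:265,215:305],None,fx=4,fy=4)[:300]]))
E
```

```text
[ 0.45343435 -0.04288483  0.40356842] [-0.63125463 -0.59677026 -0.55570164] 11.175
cover wrist (array([ 0.454 , -0.0435]), array([ 0. ,  0. , -0.7, -0.5,  0.2, -0.2, -0.2,  0.1, -0.2, -0.1,  0.2,
        0.5,  0.6, -0.1,  0.2,  0.3, -0.1, -0.1, -0.5, -0.7,  0.1, -0.4,
       -0.1]))
```

View pics/m6.png

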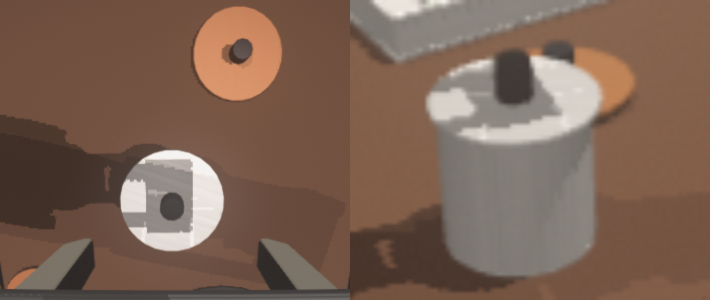

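The cover sits flat on the pot, with an even rim all round, level in both the wrist view (centre (172,200)) and the side view. Next is the lever.

```bash
python3 - <<'E'
from h import *
b,rb=fitc('top0',edges('top0',(.611,-.300),.024,.034,range(0,360,12),w=5),.024,.034)
s,rs=fitc('top0',edges('top0',(.421,-.320),.012,.034,range(0,360,12),w=4),.012,.034)
print(b,s,rb.std(),rs.std(),np.hypot(*(b-s)))
d=(s-b)/np.hypot(*(s-b)); bal=b+d*.06; yaw=np.degrees(np.arctan2(d[1],d[0])); print(bal,yaw)
np.save('lever.npy',np.r_[bal,yaw])
g=yaw+90
print('grip yaw',g)
rel((bal[0],bal[1]+.02,.40),yawrot(-84 if False else yaw+90))
E
```

```text
[ 0.6116 -0.2998] [ 0.4225 -0.3205] 1.0170163333114284 1.756587601003719 0.19022959811764314
[ 0.55195628 -0.30632895] -173.7529395912249
grip yaw -83.7529395912249
shift/0.2 [-1.2168  0.4936  0.0192] turn/pi [ 6.00e-04 -3.00e-04  4.65e-01]
```

>>> arm_command:
  increments:
    - [-0.2, 0.1, 0, 0, 0, 0.056]
    - [-0.4, 0.2, 0, 0, 0, 0.112]
    - [-0.6, 0.3, 0, 0, 0, 0.168]
    - [-0.8, 0.4, 0, 0, 0, 0.224]
    - [-1, 0.49, 0, 0, 0, 0.28]

```text
t: 11.8
tool_pos: [0.5513, -0.2441, 0.4008]
orientation: [-2.957, -1.054, 0.003]
force: [0.7, 1.2, -0.4]
opening: 0.0931
gripper_force: 0.0
```

```bash
python3 - <<'E'
from h import *
rel((.552,-.300,.36),yawrot(-83.75))
E
```

```text
shift/0.2 [-0.1738  0.219   0.2034] turn/pi [-0.0007  0.0005  0.1831]
```

>>> arm_command:
  increments:
    - [-0.05, 0.06, 0.05, 0, 0, 0.055]
    - [-0.1, 0.12, 0.1, 0, 0, 0.11]
    - [-0.174, 0.219, 0.2, 0, 0, 0.165]
    - [-0.174, 0.219, 0.2, 0, 0, 0.183]
    - [-0.174, 0.219, 0.2, 0, 0, 0.183]

```text
t: 12.42
tool_pos: [0.5517, -0.2989, 0.3606]
orientation: [-3.134, -0.181, 0.004]
force: [-0.1, -0.3, 0.4]
opening: 0.0928
gripper_force: 0.0
```

```bash
python3 - <<'E'
from h import *
s=read_state();print(s['tool_pos'],s['q']); c=snap('wrist','w7')
print([w2px('w7',(*p,.034)).round() for p in((.6116,-.2998),(.4225,-.3205),(.552,-.3063))])
rel((.552,-.3063,.193),yawrot(-83.75))
E
```

```text
[ 0.55172748 -0.2988668   0.36060385] [-5.78148472e-01  2.28379385e-01  1.45919080e+00  5.85124179e-05
  1.45734994e+00  8.77253394e-01]
[array([285., 138.]), array([282., 314.]), array([284., 200.])]
shift/0.2 [-0.0027  0.0389  0.8417] turn/pi [-0.0004  0.0005  0.0024]
```

View pics/w7.png

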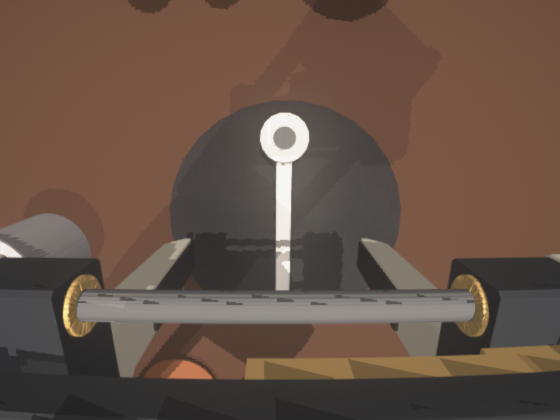

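The big boss shows at (285,138), exactly where the top camera predicts it, and the bar is vertical in the view and aligned with the pads. Descending now.

>>> arm_command:
  increments:
    - [0, 0.02, 0.15, 0, 0, 0]
    - [0, 0.04, 0.35, 0, 0, 0.002]
    - [0, 0.04, 0.6, 0, 0, 0.002]
    - [0, 0.04, 0.78, 0, 0, 0.002]
    - [0, 0.04, 0.84, 0, 0, 0.002]

```text
t: 13.1
tool_pos: [0.5521, -0.3057, 0.1916]
orientation: [-3.134, -0.174, 0.006]
force: [-0.8, -0.8, 0.5]
opening: 0.0929
gripper_force: 0.0
```

>>> arm_command:
  increments:
    - [0, 0, 0, 0, 0, 0]
    - [0, 0, 0, 0, 0, 0]
    - [0, 0, 0, 0, 0, 0]
    - [0, 0, 0, 0, 0, 0]
    - [0, 0, 0, 0, 0, 0]
  fingers: 1
  force: 50

```text
t: 13.72
tool_pos: [0.5533, -0.3069, 0.195]
orientation: [3.136, 0.171, 0.001]
force: [-0.6, -0.0, 0.2]
opening: 0.0475
gripper_force: 0.0
```

>>> arm_command:
  increments:
    - [0, 0, 0, 0, 0, 0]
    - [0, 0, 0, 0, 0, 0]
    - [0, 0, 0, 0, 0, 0]
    - [0, 0, 0, 0, 0, 0]
    - [0, 0, 0, 0, 0, 0]

```text
t: 14.35
tool_pos: [0.5531, -0.3068, 0.1945]
orientation: [-3.137, -0.171, 0.0]
force: [0.6, 1.5, -0.5]
opening: 0.0155
gripper_force: 50.0
```

>>> arm_command:
  increments:
    - [0, 0, -0.08, 0, 0, 0]
    - [0, 0, -0.2, 0, 0, 0]
    - [0, 0, -0.4, 0, 0, 0]
    - [0, 0, -0.65, 0, 0, 0]
    - [0, 0, -0.85, 0, 0, 0]

```text
t: 14.98
tool_pos: [0.5531, -0.3069, 0.368]
orientation: [3.135, 0.171, 0.003]
force: [0.5, 0.1, -1.1]
opening: 0.0158
gripper_force: 50.0
```

```bash
python3 - <<'E'
from h import *
C=np.array([px2w('top0',*p,.035)[:2] for p in [(100,131),(162,122),(187,254),(121,265)]])
ct=C.mean(0); d=(C[0]-C[3]+C[1]-C[2]); ya=np.degrees(np.arctan2(d[1],d[0])); print(ct,ya,[np.hypot(*(C[i]-C[i-1])) for i in range(4)])
u=np.array([np.cos(np.radians(ya)),np.sin(np.radians(ya))])
# lever x (big->small) = -u; extents along it -113..113; balance at -29 => +29 mm along u
tgt=ct+u*.029; print('tgt',tgt, 'tool yaw',ya-90)
s=read_state();print(s['tool_pos'],s['force'],s['wrist_torque'],s['opening'])
rel((*tgt,.40),yawrot(ya-90))
rel((.56,-.1,.40),yawrot(-83.5))
E
```

```text
[0.57145363 0.29127787] 11.048887126364173 [np.float64(0.313279919983758), np.float64(0.14721762733993538), np.float64(0.307757577938782), np.float64(0.15044083607897882)]
tgt [0.59991609 0.29683562] tool yaw -78.95111287363582
[ 0.55312554 -0.30686856  0.3679604 ] [ 0.47036133  0.0999207  -1.11906997] [ 0.00315319  0.12879345 -0.00969031] 0.0157500013343178
shift/0.2 [ 0.5615 -2.9749 -0.1638] turn/pi [ 0.0005 -0.0005 -0.0267]
shift/0.2 [ 0.1471 -1.0242 -0.1615] turn/pi [ 0.0005 -0.0005 -0.0014]
```

>>> arm_command:
  increments:
    - [0.03, -0.15, -0.1, 0, 0, 0]
    - [0.08, -0.35, -0.15, 0, 0, 0]
    - [0.12, -0.6, -0.15, 0, 0, 0]
    - [0.16, -0.8, -0.15, 0, 0, 0]
    - [0.19, -1, -0.15, 0, 0, 0]

```text
t: 15.6
tool_pos: [0.5689, -0.1024, 0.3957]
orientation: [3.137, 0.171, 0.001]
force: [-0.5, -0.1, -2.7]
opening: 0.0154
gripper_force: 50.0
```

>>> arm_command:
  increments:
    - [0.04, -0.2, 0, 0, 0, -0.005]
    - [0.08, -0.4, 0, 0, 0, -0.01]
    - [0.12, -0.6, 0, 0, 0, -0.015]
    - [0.16, -0.8, 0, 0, 0, -0.02]
    - [0.19, -1, 0, 0, 0, -0.026]

```text
t: 16.23
tool_pos: [0.585, 0.1004, 0.3956]
orientation: [3.127, 0.3, 0.001]
force: [1.2, -0.1, -2.3]
opening: 0.0155
gripper_force: 50.0
```

```bash
python3 - <<'E'
from h import *
s=read_state();print(s['tool_pos'],s['q'],s['opening'],s['t'])
rel((.5999,.2968,.40),yawrot(-78.95))
E
```

```text
[0.58495049 0.10037308 0.39560576] [ 8.35900277e-02  1.16637374e-01  1.51973153e+00 -8.63789515e-05
  1.50438306e+00  1.46302864e+00] 0.01549033326860508 16.225
shift/0.2 [ 0.2602 -0.95   -0.0219] turn/pi [ 0.0001 -0.0003 -0.0005]
```

>>> arm_command:
  increments:
    - [0.06, -0.2, 0, 0, 0, 0]
    - [0.12, -0.45, 0, 0, 0, 0]
    - [0.18, -0.7, 0, 0, 0, 0]
    - [0.23, -0.87, 0, 0, 0, 0]
    - [0.26, -0.95, 0, 0, 0, 0]

```text
t: 16.85
tool_pos: [0.5998, 0.2973, 0.3952]
orientation: [-3.127, -0.302, -0.001]
force: [-0.5, -0.9, -2.4]
opening: 0.0155
gripper_force: 50.0
```

>>> arm_command:
  increments:
    - [0, 0, 0.1, 0, 0, 0]
    - [0, 0, 0.25, 0, 0, 0]
    - [0, 0, 0.42, 0, 0, 0]
    - [0, 0, 0.55, 0, 0, 0]
    - [0, 0, 0.62, 0, 0, 0]

```text
t: 17.48
tool_pos: [0.5995, 0.2933, 0.2672]
orientation: [3.126, 0.296, -0.007]
force: [0.2, 0.0, -2.4]
opening: 0.0153
gripper_force: 50.0
```

>>> arm_command:
  increments:
    - [0, 0, 0, 0, 0, 0]
    - [0, 0, 0, 0, 0, 0]
    - [0, 0, 0, 0, 0, 0]
    - [0, 0, 0, 0, 0, 0]
    - [0, 0, 0, 0, 0, 0]

```text
t: 18.1
tool_pos: [0.6003, 0.2956, 0.271]
orientation: [-3.127, -0.299, -0.001]
force: [0.0, -0.5, -2.1]
opening: 0.0157
gripper_force: 50.0
```

```bash
python3 - <<'E'
from h import *
s=read_state();print(s['tool_pos'],s['force'],s['wrist_torque'],s['t'])
snap('side','s8');snap('top','t8');snap('wrist','w8')
i=cv2.imread('pics/s8.png')[60:270,170:430]; j=cv2.imread('pics/t8.png')[90:290,80:330]
cv2.imwrite('pics/m8.png',np.vstack([np.hstack([cv2.resize(i,(400,323)),cv2.resize(j,(400,323))]),np.hstack([cv2.resize(cv2.imread('pics/w8.png'),(368,276)),np.zeros((276,432,3),np.uint8)])]))
E
```

```text
[0.60025691 0.29561612 0.27099964] [ 0.04652553 -0.51796081 -2.09697486] [0.0111454  0.17553271 0.003043  ] 18.1
```

View pics/m8.png

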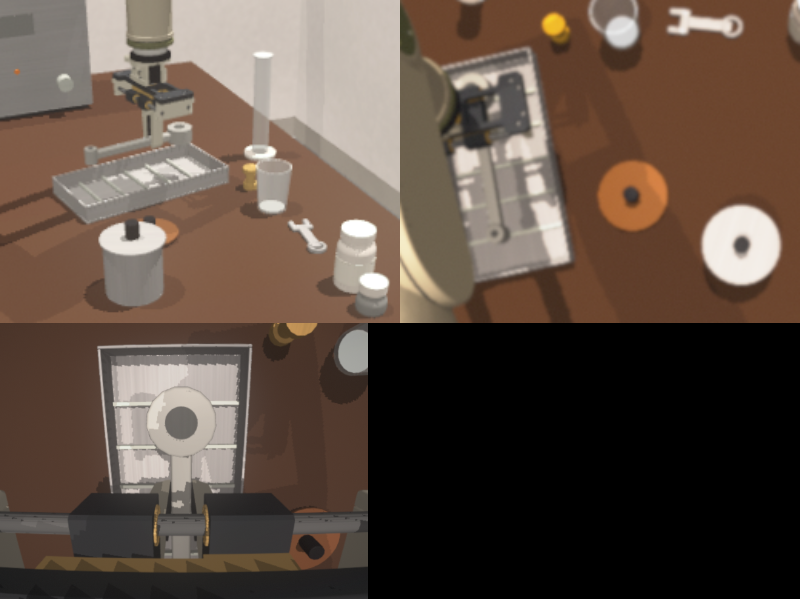

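The lever is held above the tray, lengthwise, with both bosses inside its outline. The small boss is at top-view (142.5,235). The cover is still seated. I'll check levelness and alignment numerically.

```bash
python3 - <<'E'
from h import *
p=np.array([.6003,.2956]); a=np.radians(11.05); u=np.array([np.cos(a),np.sin(a)]); zt=.271-.1945+.004+.030
b=p+u*.06; s=p-u*.13; print(b,s,zt)
print('pred small top',w2px('t8',(*s,zt)),'side small',w2px('s8',(*s,zt)),'side big',w2px('s8',(*b,zt)),'wrist big',w2px('w8',(*b,zt)))
print('seen: top 142.5,234.9 side small',170+91*260/400,60+148*210/323,'side big',170+179*.65,60+128*.65,'wrist',182*560/368,422.5*1.522-323*1.522)
for dz in(-.013,.013): print(dz,w2px('s8',(*s,zt+dz)))
ct=np.array([.5715,.2913]); 
for q in(b,s): print(u@(q-ct),np.array([-u[1],u[0]])@(q-ct))
E
```

```text
[0.65918762 0.30709993] [0.47271016 0.27068348] 0.11050000000000001
pred small top [138.25419514 233.961719  ] side small [228.85674418 156.00039577] side big [286.56860983 142.05507701] wrist big [276.401605   151.01979565]
seen: top 142.5,234.9 side small 229.15 156.22291021671828 side big 286.35 143.2 wrist 276.95652173913044 151.43899999999996
-0.013 [229.16697726 160.24174864]
0.013 [228.54545608 151.72467673]
0.08909021844795835 -0.0012996886742842476
-0.10090978155204172 -0.0012996886742842701
```

```bash
python3 -c "
from plant import *
print(close_job())"
```

```text
the job is handed in; nothing more can be done
None
```

I put the steel cover on the pot, seated and level, and let go of it. The lever is gripped at its balance point and held level about 45 mm over the tray rim, lengthwise and inside the outline. I handed the job in at about 18 s; no verdict came back.

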